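# Shut the chip drawer and press the guarded clamp lever

## Robot

A 6-joint arm with a two-finger parallel gripper is mounted at the origin on the work surface. World frame = base frame: x ahead of the robot, y to its left, z up, the work surface at z = 0. Lengths are in m, angles in degrees, forces in N, time in s.
With the tool pointing down it reaches from about 0.4 to 0.825 m from the base axis. Payload 7 kg.
Tool frame: the origin (TCP) lies at the very end of the fingers, on their centre line; the grasp point (between the pads) lies hold_point_z behind it (hold_point_z is the distance from the TCP to the grasp point, in m); z points along the fingers, y is the line along which they close (so a half turn about z gives the same grasp; the last joint's range is limited). The gripper opens to 88 mm and grips with 3 to 60 N. Pads are 19 mm wide; open, the fingers measure 130 mm over their backs; the gripper's body (78 mm by 193 mm) begins 47 mm behind the grasp point.
Start: joints at [-53.623, 20.546, 0.682, 0, -70.136, -16.507], TCP at [0.229, -0.635, 0.227] pointing down, gripper open.
Joint ranges: [-176.03, 176.03], [-82.01, 121.73], [-58.28, 71.71], [-173.87, 95.51], [-174.79, -0.11], [-173.66, 173.66]. Speed limits (degrees/s): [136.94, 136.94, 172.46, 180, 180, 180].

## Interface

Orientations are given as [roll, pitch, yaw] about the fixed x, y, z axes, in that order (R = Rz(yaw) Ry(pitch) Rx(roll)).
In Python, from plant import get_obs, snapshot, close_job, hold_point_z gives the robot as it stands.
- The arm moves only by the tool play_rows, never from a script. Its argument "commands" is a list that holds one entry, the list of rows, each a list of 7 numbers: the shift along the tool's x, y, z in cm, then the turn, a rotation vector about the tool's x, y, z in degrees, then the opening, from 0 (shut) to 1 (fully open). In form: [[[x, y, z, ax, ay, az, fingers], ...]]. A call has 1 to 20 rows; each row is the pose to reach, as a shift and turn from the pose commanded when the call began, along the tool's axes at that moment; what a row does not reach only later rows make up. A row lasts 1/12 s, in which the tool goes at most 41.7 mm and 7.16 degrees, less where a joint would pass 70% of its speed; a pose out of reach is approached as far as the arm can. A call with a gripper value outside its range is refused whole. The fingers move at their own pace and stop on an object; the grip force is fixed at half the most. Time passes only in rows, so rows that repeat a pose let the fingers close. It gives the time, the measured TCP pose, the force, the opening and the grip force at its end, in the units of the state.
- get_obs(): the state, without advancing time (a new reading comes with each control period).
- snapshot(name): name is "scene" or "top"; returns a dict with "frame" (384x512x3 uint8, red, green, blue), "camera_matrix" (3x3 intrinsics, pixels), "origin" and "attitude" of the camera in the world. Camera axes: x right, y down, z forward; pixel columns grow to the right and rows downward; lengths in m; the calibration is good to about 2 mm. A picture is of the moment at which its call begins. There is no depth.
- close_job(): hands the job in; it is judged then, once.
The state is a dict: "clock": time; "joint_pos": joint angles; "qvel": joint speeds; "tau": joint torques, N m; "tool_pos": TCP position; "orientation": TCP orientation; "force": force on the tool from outside, world axes, zero at the start; "moment": the same for the moment, N m; "opening": finger opening in m; "gripper_force": force on a finger pad.
Only numpy, scipy, OpenCV 4.12 (cv2) and the standard library are available. Lean on these libraries where they do the work, as an engineer would, in place of code of your own. Each camera call takes 0.05 s, during which the arm holds its last target. There are 200 camera calls.

## Task

The chip drawer under the core clamp has been left half open. Push the drawer fully home first, then reach down through the open window in the top of the yellow guard and press the red lever all the way down, without ever touching the guard. Leave the lever down, and do not disturb the hammer, the hand lens or the granite core stub.

Things in the scene. Friction and masses are not known exactly. Their poses are not given: they have to be found in the camera images.
- drawer_unit: Low grey steel drawer unit fixed on the table, 190 (x) x 300 (y) x 70 mm high. Origin on the table under the middle of the unit: its front edge is at x -100 mm, its back at +90 mm. Own -x is the front, where the drawer comes out, z up. Its flat top carries the guarded clamp towards the back and leaves a 71 mm deep free ledge along the front.
- drawer (a joint): Opening of the steel drawer (m): 0 fully home, grows as it slides out along the unit's -x, up to 0.11; starts half open. Slides with about 2 N of friction and stays where it is left. Its front plate is 284 mm wide, from z 8 to 60 mm, its outer face 12 mm ahead of the unit's front edge when home.
- pull (a point): Middle of the bent pull handle, a dark steel bar 10 mm thick and 90 mm wide across the drawer's middle, 34 mm above the table. The bar stands 30 mm (centre) ahead of the drawer's front plate, with its length along the unit's y, its ends bent up 4 to 6 mm. The point is on the bar's centreline and moves with the drawer.
- clamp: Core clamp fixed on top of the drawer unit, 108 (x) x 190 (y) mm, same axes as the unit. Origin at the centre of its underside, 70 mm above the table and 25 mm behind the unit's origin; it stands at a different place along the unit's y each time.
- guard: Yellow steel cage round the clamp, 108 (x) x 190 (y) x 100 mm high, of 12 mm bars with thin rods between; same origin and axes as clamp. Its sides and the -y half of its top are barred; the +y half of its top is the open window. Must not be touched.
- window (a point): Centre of the open window, level with the guard's top face, 170 mm above the table. The opening is 84 mm (clamp's x) by 76 mm (clamp's y), its frame bars 12 mm deep; it is open straight down to the lever's pad.
- lever (a joint): Angle of the lever (rad): 0 up, grows as it is pressed down, 0.28 at its stop. Starts nearly up. Needs about 5 N down on the pad, stays where it is left.
- pad (a point): Centre of the top face of the lever's red pad, 36 (x) x 34 (y) x 14 mm, under the middle of the window, within 1 mm of its centre in plan. With the lever up this face is 20 mm below the guard's top; it goes down about 25 mm to the stop. The lever's pivot is 90 mm away to the clamp's -y, so the pad tips by 8 degrees either way of level.
- hammer: Loose geologist's hammer, steel with black rubber grip, lying on the table at the unit's -y side, 290 mm long along its x (head at +x, about 135 mm wide across y), 25 mm thick; origin under the shaft's middle. Leave alone.
- lens: Loose squat brass hand lens, 40 mm across, 20 mm high, standing on the front ledge of the drawer unit; origin at the centre of its underside. Leave alone.
- stub: Loose chipped granite core stub, 48 mm across, 70 mm high, standing on the table near the unit's front +y corner; origin at the centre of its underside. Leave alone.

How it is judged (in metres and radians):
On the way, in this order (a step that is already met when the one before it is completed fails the run):
1. the drawer is fully home while the lever is still up (value of joint drawer below 0.006 m and value of joint lever below 0.12 rad), for 0.2 s.
2. the lever is pressed down to its stop by the fingers (value of joint lever above 0.25 rad and contact force between the fingers and lever above 0.5 N and value of joint drawer below 0.006 m), for 0.1 s.
At the end, for the whole second after the job is handed in: The drawer is within 6 mm of home, the lever is down (beyond 0.25 of 0.28 rad), the hammer and core stub are within 20 mm and the lens within 15 mm of where they started (value of joint drawer below 0.006 m and value of joint lever above 0.25 rad and distance of each of hammer, stub from where it was at the start of the episode below 0.02 m and distance of lens from where it was at the start of the episode below 0.015 m); the robot touches nothing.
It fails at once if the robot touches the yellow guard (contact force between any of the fingers, the arm and guard above 0.5 N).
It fails at once if the lever is pressed while the drawer is open (value of joint lever above 0.15 rad and value of joint drawer above 0.012 m).
It fails at once if the hammer, lens or core stub is shoved, lifted or knocked over (distance of any of hammer, stub from where it was at the start of the episode above 0.02 m or distance of lens from where it was at the start of the episode above 0.015 m or angle between any of stub, lens's own z axis and vertical above 0.3 rad).
It also fails if it takes over 45 s, if anything falls off the work surface, if the arm or the gripper's body presses on something with over 40 N, if the wrist force passes 120 N, or if a joint passes its speed limit or range.

## Working session

There is one attempt and no reset: what is moved stays moved. The work goes in short steps, Python scripts to look and compute and a tool call to move; the robot and the scene stay as the last step left them, time stands still between calls to the robot, and variables do not carry over. Pictures are saved under pics/ and viewed, at most 10 in all, crops included, and the job is handed in when it is done.

Besides the shell and the picture viewer there is one more tool, called by a JSON object that holds its "name" and its "arguments", one argument or row to a line. play_rows: Moves the arm, as the interface text tells. Its arguments: {"type":"object","properties":{"commands":{"type":"array","items":{"type":"array","items":{"type":"array","items":{"type":"number"}}}}},"required":["commands"]}

```bash
ls; mkdir -p pics; python3 - <<'E'
from plant import *
import cv2,pickle
print(hold_point_z, get_obs())
d={}
for n in("scene","top"):
    s=snapshot(n); d[n]=s
    cv2.imwrite(f"pics/{n}0.png",s["frame"][:,:,::-1])
    print(n,s["camera_matrix"],s["origin"],s["attitude"])
pickle.dump(d,open("s0.pkl","wb"))
E
```

```text
pics
0.0188 {'clock': 0.0, 'joint_pos': array([-5.36225338e+01,  2.05911510e+01,  6.33604753e-01, -2.11824175e-02,
       -7.01368459e+01, -1.65064820e+01]), 'qvel': array([-0.08005665,  0.05166604,  0.09781765, -0.00463413,  0.01157135,
        0.01515912]), 'tau': array([ 8.41993005e-04, -5.82717955e+01,  2.93066114e+01,  6.99734107e+00,
        6.89045613e-03, -2.41413736e-04]), 'tool_pos': array([ 0.22923745, -0.63434898,  0.22562128]), 'orientation': array([ 1.79903840e+02, -7.72964460e-03, -1.60136223e+02]), 'force': array([ 0.16779729,  0.45462574, -0.17033105]), 'moment': array([-0.019322  ,  0.0114766 , -0.01286239]), 'gripper_force': 0.0, 'opening': 0.08769322900894076}
scene [[486.60286144   0.         257.712546  ]
 [  0.         486.60286144 187.22440185]
 [  0.           0.           1.        ]] [1.03154777 0.6226218  0.9957632 ] [-140.08173652   -0.38970858  143.81118297]
top [[357.02223534   0.         255.52534228]
 [  0.         357.02223534 189.97764581]
 [  0.           0.           1.        ]] [0.54872906 0.06264301 0.91218812] [-176.33400061   -1.71151556  -91.40375217]
```

View pics/scene0.png

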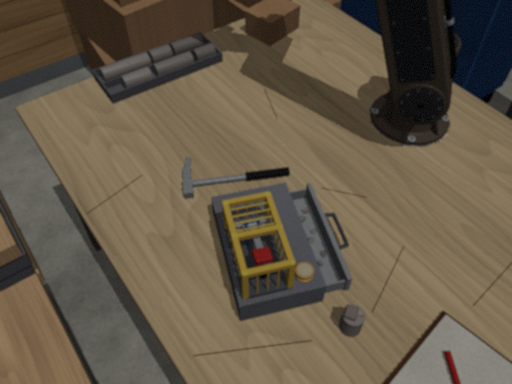

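View pics/top0.png

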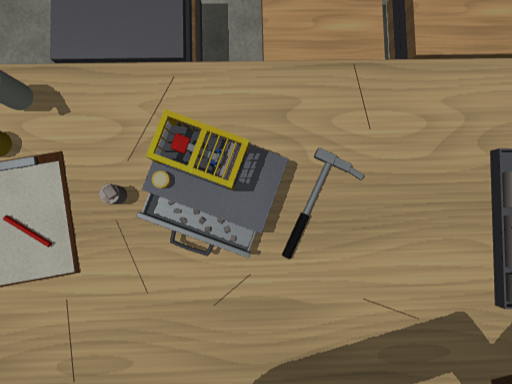

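The scene view shows the red pad at about (262,255), lens (304,271), handle (337,230) and stub (352,320). In the top view the pad is at (180,143), lens (162,180), handle (192,242), and the drawer opens towards the robot.

```bash
cat >h.py <<'E'
import numpy as np,cv2,pickle
from scipy.spatial.transform import Rotation as R
def ray(s,p):
    d=np.linalg.inv(s["camera_matrix"])@np.array([p[0],p[1],1.])
    return np.array(s["origin"]),R.from_euler("xyz",s["attitude"],degrees=True).as_matrix()@d
def plane(s,p,z):
    o,d=ray(s,p); return o+d*(z-o[2])/d[2]
def tri(s1,p1,s2,p2):
    o,d=ray(s1,p1);q,e=ray(s2,p2)
    t=np.linalg.lstsq(np.c_[d,-e],q-o,rcond=None)[0]
    a,b=o+d*t[0],q+e*t[1]; return (a+b)/2,np.linalg.norm(a-b)
E
python3 - <<'E'
from h import *
d=pickle.load(open("s0.pkl","rb")); c={}
for n,box in(("scene",(200,170,330,310)),("top",(130,100,260,200))):
    s=d[n];f=s["frame"];hsv=cv2.cvtColor(f,cv2.COLOR_RGB2HSV)
    x0,y0,x1,y1=box;roi=np.zeros(f.shape[:2],np.uint8);roi[y0:y1,x0:x1]=255
    red=(cv2.inRange(hsv,(0,170,90),(6,255,255))|cv2.inRange(hsv,(174,170,90),(179,255,255)))&roi
    yel=cv2.inRange(hsv,(22,170,60),(32,255,255))&roi
    n_,l,st,ce=cv2.connectedComponentsWithStats(red);i=1+st[1:,4].argmax();c[n]=ce[i];print(n,"red",ce[i],st[i])
    yy,xx=np.nonzero(yel);print("yellow",len(xx))
    if n=="top":
        P=np.array([plane(s,(x,y),.17)[:2] for x,y in zip(xx,yy)],np.float32);print("rect@.17",cv2.minAreaRect(P),cv2.boxPoints(cv2.minAreaRect(P)))
print("pad",tri(d["scene"],c["scene"],d["top"],c["top"]))
a=cv2.resize(d["top"]["frame"][100:260,95:295],None,fx=4,fy=4,interpolation=cv2.INTER_CUBIC)[:600]
b=cv2.resize(d["scene"]["frame"][180:330,200:370],None,fx=4,fy=4,interpolation=cv2.INTER_CUBIC)
cv2.imwrite("pics/a.png",a[:,:,::-1]);cv2.imwrite("pics/b.png",b[:,:,::-1])
E
```

```text
scene red [262.31944444 254.66203704] [253 247  19  16 216]
yellow 606
top red [179.5465587  142.83805668] [171 134  19  19 247]
yellow 2143
rect@.17 ((0.684711217880249, 0.15790730714797974), (0.1921767294406891, 0.10926716774702072), 68.49053955078125) [[0.5986512  0.08854248]
 [0.7003087  0.04847916]
 [0.77077127 0.22727212]
 [0.66911376 0.26733544]]
pad (array([0.70370848, 0.20055557, 0.1418369 ]), np.float64(0.00025669910007186815))
```

View pics/a.png

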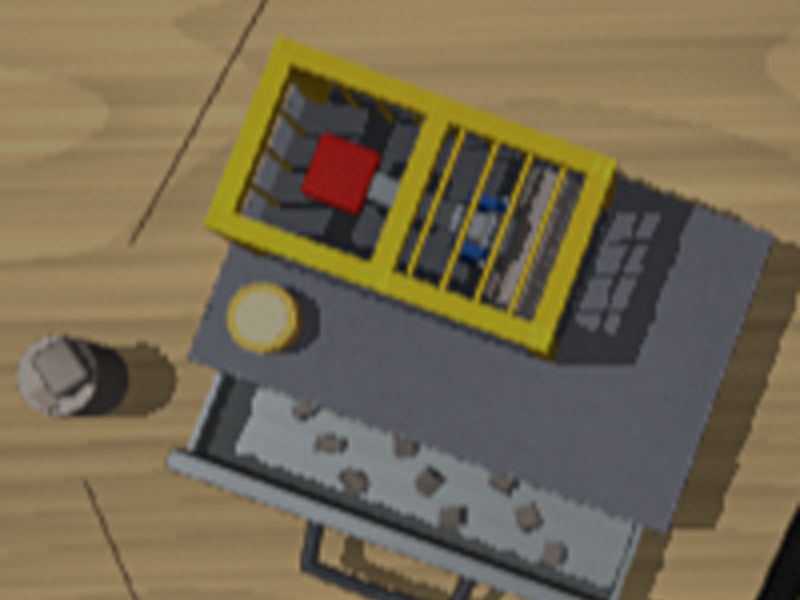

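View pics/b.png

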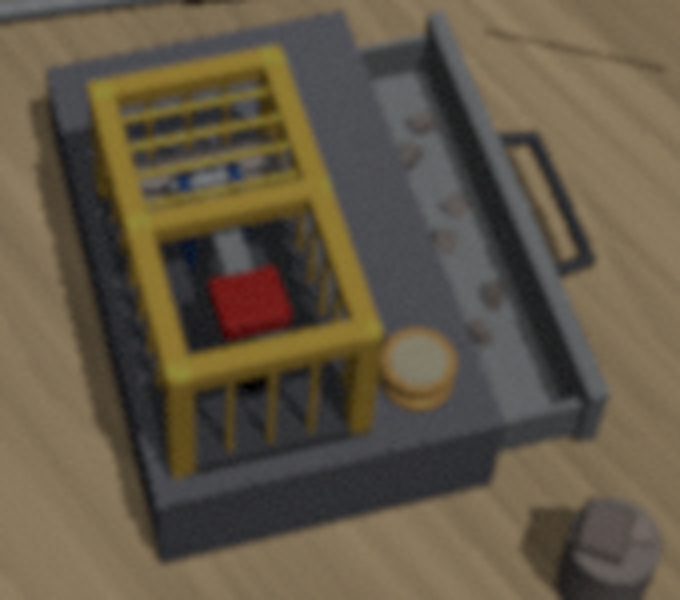

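The crops show the guard, open window, pad, lens, drawer plate and handle clearly. I triangulate the guard top corners and handle ends from them.

```bash
python3 - <<'E'
from h import *
d=pickle.load(open("s0.pkl","rb"))
T=lambda p:(p[0]/4+95-.4,p[1]/4+100-.4)
S=lambda p:(p[0]/4+200-.4,p[1]/4+180-.4)
G=[]
for n,t,s in(("g -x+y",(207,228),(380,333)),("g +x+y",(282,40),(172,372)),("g +x-y",(613,158),(90,85)),("g -x-y",(552,355),(277,48)),
  ("handle +y",(303,566),(590,262)),("plate -x+y",(168,460),(603,400)),("lens",(263,318),(418,362)),("stub",(62,368),(610,530))):
    p,e=tri(d["top"],T(t),d["scene"],S(s));print(n,p.round(4),round(e,4))
    if n[0]=="g":G.append(p)
G=np.array(G);c=G.mean(0);ex=(G[1]+G[2]-G[0]-G[3])/2;print("guard centre",c,"size x",np.linalg.norm(ex),"yaw",np.degrees(np.arctan2(ex[1],ex[0])))
ey=(G[0]+G[1]-G[2]-G[3])/2;print(np.linalg.norm(ey),np.degrees(np.arctan2(-ey[0],ey[1])))
w=np.mean([plane(d["top"],T(p),.17) for p in((290,68),(425,113),(375,258),(240,212))],0);print("window",w)
a=cv2.resize(d["top"]["frame"][200:270,130:270],None,fx=5,fy=5,interpolation=cv2.INTER_CUBIC)
cv2.imwrite("pics/c.png",a[:,:,::-1])
E
```

```text
g -x+y [0.6718 0.2651 0.1653] 0.0019
g +x+y [0.7692 0.2248 0.17  ] 0.0006
g +x-y [0.7035 0.0529 0.1682] 0.0003
g -x-y [0.6013 0.0869 0.1603] 0.001
handle +y [0.4856 0.2439 0.0352] 0.0018
plate -x+y [0.5511 0.3202 0.0517] 0.0005
lens [0.6318 0.2557 0.084 ] 0.0011
stub [0.6059 0.3801 0.0608] 0.0019
guard centre [0.68645371 0.15742022 0.16595337] size x 0.10671749209590041 yaw -20.435981301884404
0.18786277944048677 -21.26933381935282
window [0.70354126 0.19925259 0.17      ]
```

View pics/c.png

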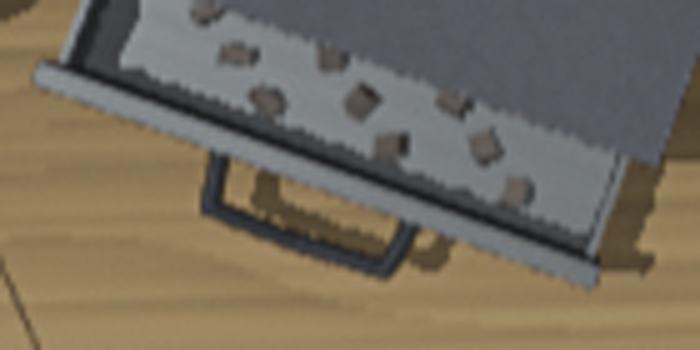

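```bash
python3 - <<'E'
from h import *
from plant import get_obs
t=pickle.load(open("s0.pkl","rb"))["top"]
T=lambda p:(p[0]/5+130-.4,p[1]/5+200-.4)
for n,a,b,z in(("bar outer",(205,212),(388,278),.034),("plate",(38,66),(597,268),.06)):
    a,b=plane(t,T(a),z),plane(t,T(b),z);v=a-b
    print(n,a,b,np.linalg.norm(v),"yaw",np.degrees(np.arctan2(-v[0],v[1])),"mid",(a+b)/2)
y=np.radians(-21.3);u=np.array([np.cos(y),np.sin(y)]);v=np.array([-u[1],u[0]])
g=np.array([.6858,.1576]) 
# unit centre: clamp x is 25 behind; y unknown, from plate mid
m=np.array((a+b)/2)[:2]; l=(m-g)@v; U=g-.025*u+l*v
print("clamp y off",-l,"unit",U,"home bar outer",U-(.1+.047)*u,"opening est",-(m-U)@u-.1)
o=get_obs();print(o["tool_pos"],o["orientation"])
E
```

```text
bar outer [0.48259043 0.24419569 0.034     ] [0.44839785 0.15625756 0.034     ] 0.09435172668016288 yaw -21.24734650709401 mid [0.46549414 0.20022662 0.034     ]
plate [0.55507227 0.31645023 0.06      ] [0.45329468 0.05495266 0.06      ] 0.2806058748502153 yaw -21.26650662079269 mid [0.50418348 0.18570145 0.06      ]
clamp y off 0.03979055525833161 unit [0.64805375 0.12960877] home bar outer [0.51109514 0.1830067 ] opening est 0.05441840688836366
[ 0.22923317 -0.63441616  0.22572765] [ 1.79914644e+02 -9.07559951e-03 -1.60136168e+02]
```

```bash
cat >>h.py <<'E'
def rows(*targets):
    "world xyz + yaw (tool down) -> shift cm and rotvec deg in the present tool frame (position from commanded-ish pose)"
    from plant import get_obs
    o=get_obs();A=R.from_euler("xyz",o["orientation"],degrees=True)
    for x,y,z,w in targets:
        B=R.from_euler("xyz",[180,0,w],degrees=True)
        print((A.inv().apply(np.array([x,y,z])-o["tool_pos"])*100).round(2),(A.inv()*B).as_rotvec(degrees=True).round(1))
E
python3 -c "
from h import *
rows((.45,-.2,.226,-90),(.424,.2166,.226,-21.3),(.424,.2166,.025,-21.3))"
```

```text
[-3.552e+01  3.336e+01  2.000e-02] [  0.1   0.  -70.1]
[-4.723e+01  7.342e+01  7.000e-02] [ 0.000e+00  1.000e-01 -1.388e+02]
[-47.24  73.39  20.17] [ 0.000e+00  1.000e-01 -1.388e+02]
```

{"name": "play_rows", "arguments": {
  "commands": [
    [[-35.5,33.4,0,0,0,-70,0],[-35.5,33.4,0,0,0,-70,0],[-35.5,33.4,0,0,0,-70,0],[-35.5,33.4,0,0,0,-70,0],[-35.5,33.4,0,0,0,-70,0],[-35.5,33.4,0,0,0,-70,0],[-35.5,33.4,0,0,0,-70,0],[-35.5,33.4,0,0,0,-70,0],[-35.5,33.4,0,0,0,-70,0],[-35.5,33.4,0,0,0,-70,0],[-35.5,33.4,0,0,0,-70,0],[-47.2,73.4,0,0,0,-138.8,0],[-47.2,73.4,0,0,0,-138.8,0],[-47.2,73.4,0,0,0,-138.8,0],[-47.2,73.4,0,0,0,-138.8,0],[-47.2,73.4,0,0,0,-138.8,0],[-47.2,73.4,0,0,0,-138.8,0],[-47.2,73.4,0,0,0,-138.8,0],[-47.2,73.4,0,0,0,-138.8,0],[-47.2,73.4,0,0,0,-138.8,0]]
  ]
}}

```text
clock: 1.77
tool_pos: [0.4249, 0.1508, 0.2267]
orientation: [-180.0, -0.0, -25.3]
force: [0.7, 0.3, 0.6]
opening: 0.0001
gripper_force: 0.0
```

```bash
python3 -c "
from h import *
rows((.424,.2166,.226,-21.3),(.424,.2166,.1,-21.3),(.424,.2166,.025,-21.3))"
```

```text
[-2.89 -5.91  0.08] [-0. -0. -4.]
[-2.89 -5.9  12.68] [-0. -0. -4.]
[-2.89 -5.9  20.18] [-0. -0. -4.]
```

{"name": "play_rows", "arguments": {
  "commands": [
    [[0,0,0,0,0,0,0],[0,0,0,0,0,0,0]]
  ]
}}

```text
clock: 1.93
tool_pos: [0.4253, 0.1509, 0.2261]
orientation: [180.0, 0.0, -25.4]
force: [-0.2, -0.2, 0.1]
opening: 0.0005
gripper_force: 0.0
```

```bash
python3 -c "
from h import *
rows((.424,.2166,.226,-21.3),(.424,.2166,.1,-21.3),(.424,.2166,.025,-21.3))"
```

```text
[-2.93 -5.88  0.01] [ 0.   0.  -4.1]
[-2.93 -5.89 12.61] [ 0.   0.  -4.1]
[-2.92 -5.9  20.11] [ 0.   0.  -4.1]
```

{"name": "play_rows", "arguments": {
  "commands": [
    [[-2.9,-5.9,0,0,0,-4.1,0],[-2.9,-5.9,0,0,0,-4.1,0],[-2.9,-5.9,0,0,0,-4.1,0],[-2.9,-5.9,4,0,0,-4.1,0],[-2.9,-5.9,8,0,0,-4.1,0],[-2.9,-5.9,12,0,0,-4.1,0],[-2.9,-5.9,16,0,0,-4.1,0],[-2.9,-5.9,18.5,0,0,-4.1,0],[-2.9,-5.9,20.1,0,0,-4.1,0],[-2.9,-5.9,20.1,0,0,-4.1,0],[-2.9,-5.9,20.1,0,0,-4.1,0]]
  ]
}}

```text
clock: 2.85
tool_pos: [0.425, 0.2132, 0.0252]
orientation: [179.9, 0.0, -21.7]
force: [0.8, -0.1, 0.9]
opening: 0.0007
gripper_force: 0.0
```

```bash
python3 -c "
from h import *
from plant import snapshot
for n in('scene','top'): globals()[n]=snapshot(n)['frame']
a=cv2.resize(scene[150:350,200:400],None,fx=2,fy=2);b=cv2.resize(top[100:300,95:295],None,fx=2,fy=2)
cv2.imwrite('pics/d.png',np.hstack([a,b])[:,:,::-1])
rows((.4554,.2041,.025,-21.3),(.511-.0095*.93,.183+.0095*.363,.025,-21.3))"
```

```text
[ 3.12 -0.1   0.18] [-0.1 -0.  -0.3]
[ 8.12 -0.18  0.18] [-0.1 -0.  -0.3]
```

View pics/d.png

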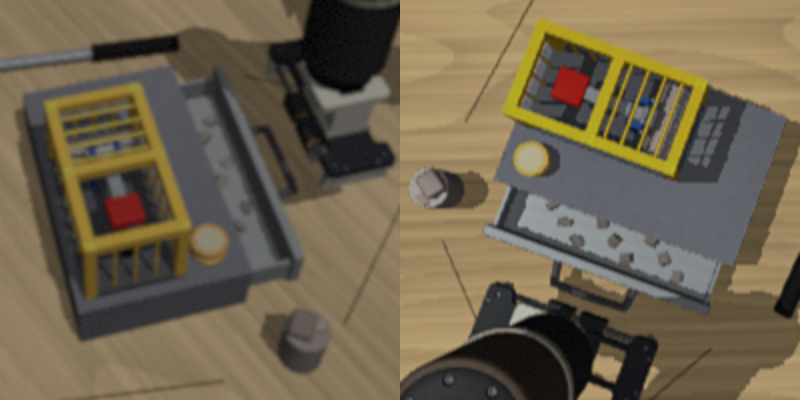

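The gripper stands in front of the handle, centred on it, with the stub and lens clear. Next I push along tool x, slowly near the end.

{"name": "play_rows", "arguments": {
  "commands": [
    [[1.5,-0.1,0,0,0,0,0],[2.5,-0.1,0,0,0,0,0],[3.2,-0.1,0,0,0,0,0],[3.7,-0.1,0,0,0,0,0],[4.2,-0.1,0,0,0,0,0],[4.7,-0.1,0,0,0,0,0],[5.2,-0.1,0,0,0,0,0],[5.7,-0.1,0,0,0,0,0],[6.2,-0.1,0,0,0,0,0],[6.7,-0.1,0,0,0,0,0],[7.1,-0.1,0,0,0,0,0],[7.4,-0.1,0,0,0,0,0],[7.6,-0.1,0,0,0,0,0],[7.8,-0.1,0,0,0,0,0],[7.8,-0.1,0,0,0,0,0]]
  ]
}}

```text
clock: 4.2
tool_pos: [0.4983, 0.1866, 0.0255]
orientation: [180.0, -0.0, -21.6]
force: [-0.3, 0.1, 0.2]
opening: 0.0005
gripper_force: 0.0
```

{"name": "play_rows", "arguments": {
  "commands": [
    [[0.1,0,0,0,0,0,0],[0.2,0,0,0,0,0,0],[0.3,0,0,0,0,0,0],[0.3,0,0,0,0,0,0]]
  ]
}}

```text
clock: 4.53
tool_pos: [0.5008, 0.1856, 0.0255]
orientation: [180.0, 0.0, -21.6]
force: [-1.1, 0.3, -0.2]
opening: 0.0006
gripper_force: 0.6
```

{"name": "play_rows", "arguments": {
  "commands": [
    [[0.1,0,0,0,0,0,0],[0.2,0,0,0,0,0,0],[0.3,0,0,0,0,0,0],[0.3,0,0,0,0,0,0]]
  ]
}}

```text
clock: 4.87
tool_pos: [0.5027, 0.1848, 0.0254]
orientation: [180.0, 0.1, -21.6]
force: [-7.2, 5.2, 3.1]
opening: -0.0
gripper_force: 4.5
```

{"name": "play_rows", "arguments": {
  "commands": [
    [[0.1,0,0,0,0,0,0],[0.2,0,0,0,0,0,0],[0.3,0,0,0,0,0,0],[0.3,0,0,0,0,0,0]]
  ]
}}

```text
clock: 5.2
tool_pos: [0.503, 0.1846, 0.0254]
orientation: [179.9, 0.3, -21.6]
force: [-23.2, 14.6, 11.5]
opening: 0.0002
gripper_force: 13.6
```

Firm stop at the expected place, so the drawer is home. I back off and rise.

{"name": "play_rows", "arguments": {
  "commands": [
    [[-1,0,0,0,0,0,0],[-3,0,0,0,0,0,0],[-4,0,0,0,0,0,0],[-4,0,-4,0,0,0,0],[-4,0,-8,0,0,0,0],[-4,0,-12,0,0,0,0],[-4,0,-16,0,0,0,0],[-4,0,-20,0,0,0,0],[-4,0,-22.5,0,0,0,0],[-4,0,-22.5,0,0,0,0],[-4,0,-22.5,0,0,0,0]]
  ]
}}

```text
clock: 6.12
tool_pos: [0.47, 0.1987, 0.2526]
orientation: [-179.8, -0.1, -21.6]
force: [-0.5, -0.8, -0.8]
opening: 0.0007
gripper_force: 0.0
```

```bash
python3 - <<'E'
from h import *
from plant import snapshot
d={n:snapshot(n) for n in('scene','top')}
c={}
for n,box in(("scene",(200,170,330,310)),("top",(130,100,260,200))):
    s=d[n];f=s["frame"];hsv=cv2.cvtColor(f,cv2.COLOR_RGB2HSV)
    x0,y0,x1,y1=box;roi=np.zeros(f.shape[:2],np.uint8);roi[y0:y1,x0:x1]=255
    red=(cv2.inRange(hsv,(0,170,90),(6,255,255))|cv2.inRange(hsv,(174,170,90),(179,255,255)))&roi
    n_,l,st,ce=cv2.connectedComponentsWithStats(red);i=1+st[1:,4].argmax();c[n]=ce[i];print(n,st[i])
print(tri(d["scene"],c["scene"],d["top"],c["top"]))
a=cv2.resize(d['scene']['frame'][150:350,200:400],None,fx=2,fy=2);b=cv2.resize(d['top']['frame'][100:300,95:295],None,fx=2,fy=2)
cv2.imwrite('pics/e.png',np.hstack([a,b])[:,:,::-1])
rows((.7025,.2,.25,-21.3))
E
```

```text
scene [253 247  19  16 222]
top [171 134  19  20 253]
(array([0.70374986, 0.20031655, 0.14146658]), np.float64(0.00020764189138826404))
[ 2.165e+01 -8.790e+00 -2.000e-02] [ 0.   0.  -0.3]
```

View pics/e.png

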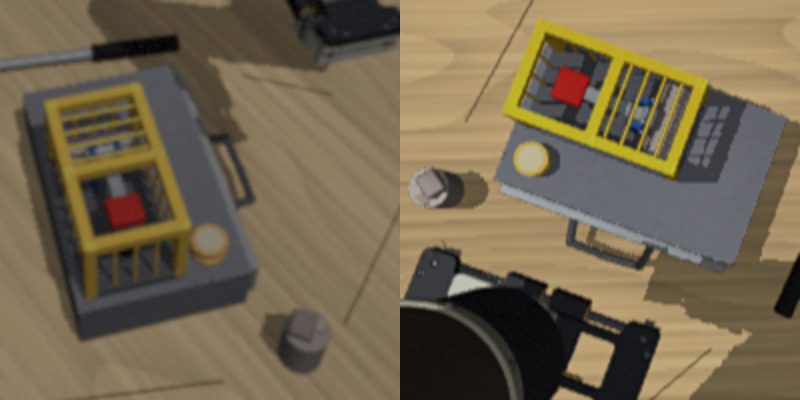

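The drawer is flush, and the lens, stub and hammer have not moved. Next I move over the window.

{"name": "play_rows", "arguments": {
  "commands": [
    [[3.6,-1.5,0,0,0,0.3,0],[7.2,-2.9,0,0,0,-0.3,0],[10.8,-4.4,0,0,0,-0.3,0],[14.4,-5.9,0,0,0,-0.3,0],[18,-7.3,0,0,0,-0.3,0],[20.5,-8.3,0,0,0,-0.3,0],[21.7,-8.8,0,0,0,-0.3,0],[21.7,-8.8,0,0,0,-0.3,0],[21.7,-8.8,0,0,0,-0.3,0],[21.7,-8.8,0,0,0,-0.3,0]]
  ]
}}

```text
clock: 7.05
tool_pos: [0.7026, 0.2001, 0.249]
orientation: [179.9, 0.1, -21.3]
force: [0.0, -0.9, 0.3]
opening: 0.0003
gripper_force: 0.0
```

```bash
python3 -c "
from h import *
rows((.703,.1997,.25,-21.3),(.703,.1997,.155,-21.3))"
```

```text
[ 0.05  0.02 -0.1 ] [0.1 0.1 0. ]
[0.07 0.   9.4 ] [0.1 0.1 0. ]
```

{"name": "play_rows", "arguments": {
  "commands": [
    [[0,0,3,0,0,0,0],[0,0,6,0,0,0,0],[0,0,8,0,0,0,0],[0,0,9,0,0,0,0],[0,0,9.4,0,0,0,0],[0,0,9.9,0,0,0,0],[0,0,10.4,0,0,0,0],[0,0,10.9,0,0,0,0],[0,0,11.3,0,0,0,0],[0,0,11.6,0,0,0,0],[0,0,11.8,0,0,0,0],[0,0,12,0,0,0,0],[0,0,12,0,0,0,0]]
  ]
}}

```text
clock: 8.13
tool_pos: [0.7044, 0.2009, 0.1312]
orientation: [-179.9, -0.1, -21.3]
force: [1.5, 3.4, 3.5]
opening: 0.0004
gripper_force: 2.0
```

{"name": "play_rows", "arguments": {
  "commands": [
    [[0,0,0.1,0,0,0,0],[0,0,0.2,0,0,0,0],[0,0,0.3,0,0,0,0],[0,0,0.4,0,0,0,0],[0,0,0.4,0,0,0,0]]
  ]
}}

```text
clock: 8.55
tool_pos: [0.7039, 0.2004, 0.1266]
orientation: [-180.0, -0.1, -21.3]
force: [3.8, 3.5, 4.5]
opening: 0.0007
gripper_force: 2.4
```

{"name": "play_rows", "arguments": {
  "commands": [
    [[0,0,0.1,0,0,0,0],[0,0,0.2,0,0,0,0],[0,0,0.3,0,0,0,0],[0,0,0.3,0,0,0,0]]
  ]
}}

```text
clock: 8.88
tool_pos: [0.7041, 0.2004, 0.1257]
orientation: [-179.9, -0.1, -21.2]
force: [-0.1, 3.5, 13.9]
opening: 0.0005
gripper_force: 7.1
```

{"name": "play_rows", "arguments": {
  "commands": [
    [[0,0,0.15,0,0,0,0],[0,0,0.3,0,0,0,0],[0,0,0.3,0,0,0,0]]
  ]
}}

```text
clock: 9.13
tool_pos: [0.7043, 0.2004, 0.1253]
orientation: [-179.9, -0.2, -21.2]
force: [-5.6, 2.9, 26.7]
opening: 0.0
gripper_force: 13.1
```

{"name": "play_rows", "arguments": {
  "commands": [
    [[0,0,-0.5,0,0,0,0],[0,0,-2,0,0,0,0],[0,0,-5,0,0,0,0],[0,0,-9,0,0,0,0],[0,0,-13,0,0,0,0],[-4,0,-15,0,0,0,0],[-8,0,-15,0,0,0,0],[-12,0,-15,0,0,0,0],[-16,0,-15,0,0,0,0],[-20,0,-15,0,0,0,0],[-20,0,-15,0,0,0,0],[-20,0,-15,0,0,0,0]]
  ]
}}

```text
clock: 10.13
tool_pos: [0.5144, 0.2723, 0.2701]
orientation: [179.9, 0.1, -21.1]
force: [0.3, 0.1, 0.2]
opening: 0.0005
gripper_force: 0.0
```

```bash
python3 - <<'E'
from h import *
from plant import snapshot
d={n:snapshot(n) for n in('scene','top')}
c={}
for n,box in(("scene",(200,170,330,310)),("top",(130,100,260,200))):
    s=d[n];f=s["frame"];hsv=cv2.cvtColor(f,cv2.COLOR_RGB2HSV)
    x0,y0,x1,y1=box;roi=np.zeros(f.shape[:2],np.uint8);roi[y0:y1,x0:x1]=255
    red=(cv2.inRange(hsv,(0,170,60),(6,255,255))|cv2.inRange(hsv,(174,170,60),(179,255,255)))&roi
    n_,l,st,ce=cv2.connectedComponentsWithStats(red);i=1+st[1:,4].argmax();c[n]=ce[i];print(n,st[i])
print(tri(d["scene"],c["scene"],d["top"],c["top"]))
a=cv2.resize(d['scene']['frame'][150:350,200:400],None,fx=2,fy=2);b=cv2.resize(d['top']['frame'][100:300,95:295],None,fx=2,fy=2)
cv2.imwrite('pics/f.png',np.hstack([a,b])[:,:,::-1])
E
```

```text
scene [252 253  19  13 174]
top [173 136  19  19 231]
(array([0.70353256, 0.19876401, 0.12199675]), np.float64(0.0029504839920324894))
```

View pics/f.png

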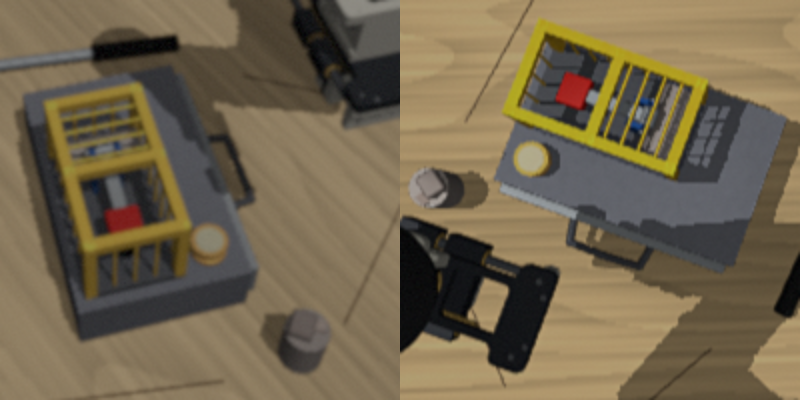

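The lever is down and stayed there, the drawer is home, the loose things have not moved and the arm is clear.

```bash
python3 -c "
from plant import close_job
print(close_job())"
```

```text
the job is handed in; nothing more can be done
None
```

I pushed the drawer home to its stop, then pressed the lever to its stop through the window and left it down. The guard, hammer, lens and stub showed no sign of contact or movement, and the job was handed in at about 10 s (no verdict was returned).

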